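# Stow the hanging centrifuge bucket and snap its carrier shut

## Robot

A 6-joint arm with a two-finger parallel gripper is mounted at the origin on a cart in front of the work surface, level with it; the furniture and walls round the work are solid. World frame = base frame: x ahead of the robot, y to its left, z up, the work surface at z = 0. Lengths are in m, angles in degrees, forces in N, time in s.
With the tool pointing down it reaches from about 0.375 to 0.75 m from the base axis. Payload 9 kg.
Tool frame: the origin (TCP) lies where the fingers leave the gripper's body, on its centre line; the fingertips stand 73 mm ahead of it and the grasp point (between the pads) lies 54 mm ahead of it (robot.tip_reach is the distance from the TCP to the fingertips, in m); z points along the fingers, y is the line along which they close (so a half turn about z gives the same grasp; the last joint's range is limited). The gripper opens to 85 mm and grips with 20 to 120 N. Pads are 22 mm wide; open, the fingers measure 114 mm over their backs; the gripper's body (76 mm by 85 mm) begins 54 mm behind the grasp point. The pads swing forward as they close: fully open they stand 13 mm farther back than shut.
Start: joints at [-80.483, 5.964, 5.575, 89.605, 0, 77.527], TCP at [0.225, -0.556, 0.304] pointing down, gripper open.
Joint ranges: [-171.21, 171.21], [-48.23, 106.86], [-62.78, 66.21], [-105.2, 120.99], [-86.42, 89.51], [-180, 180]. Speed limits (degrees/s): [127.2, 127.2, 147.25, 180, 180, 180].

## Interface

Orientations are given as [roll, pitch, yaw] about the fixed x, y, z axes, in that order (R = Rz(yaw) Ry(pitch) Rx(roll)).
In Python, from plant import robot gives the robot as it stands. Calls block until the motion is done:
- robot.move_pose(position, orientation): joint-space move of the TCP to a pose.
- robot.line_to(position, vel=0.15, rotation=None, guard=None): straight line of the TCP; rotation=None keeps the orientation; vel is the mean speed in m/s. With guard (N) it stops when the force on the tool has changed by that much, and returns True; else False.
- robot.goto_joints(angles): joint-space move.
- robot.set_gripper(opening): finger opening in m; the grip force is fixed at half the most; returns when the fingers have stopped.
- robot.pause(seconds).
- robot.ik(position, orientation): joint angles nearest the present ones, or None.
- robot.observe(): the state.
- robot.grab_frame(name): name is "scene" or "side" or "wrist"; returns the picture (384x512x3 uint8, blue, green, red); there is no depth.
- robot.get_calibration(name): a dict with "vertical_fov" (degrees; the focal length in pixels is half the picture's height over the tangent of half this angle, whatever the lens; pixels are square), "cx", "cy" (the principal point, pixels), "rvec" (rotation vector, rad) and "tvec" (3), from world to camera coordinates, as OpenCV has them. Camera axes: x right, y down, z forward; pixel columns grow to the right and rows downward; lengths in m; the calibration is good to about 2 mm. A picture is of the moment at which its call begins: read the wrist's pose just before it. get_calibration takes no time and is no camera call; for the wrist camera it gives the pose at the moment of the call.
A pose or a line that the arm cannot do raises robot.IKError and nothing moves.
- robot.job_done(): hands the job in; it is judged then, once.
The state is a dict: "time": time; "q": joint angles; "qvel": joint speeds; "joint_torque": joint torques, N m; "tool_pos": TCP position; "tcp_rot": TCP orientation; "ft_force": force on the tool from outside, world axes, zero at the start; "torque": the same for the moment, N m; "gripper_width": finger opening in m; "gripper_force": force on a finger pad.
Only numpy, scipy, OpenCV 4.12 (cv2) and the standard library are available. Lean on these libraries where they do the work, as an engineer would, in place of code of your own. Each camera call takes 0.05 s, during which the arm holds its last target. There are 200 camera calls.

## Task

Lift the swing-out centrifuge bucket by its handle off the two forks it hangs in, keeping it upright so that it neither swings nor snags, and stand it inside the round ring on the floor of the open carrier. Then let go, swing the carrier's cover over it and press its front edge down until the catch snaps and holds it fully shut. Leave the blue bottle and the beaker where they are.

Things in the scene. Friction and masses are not known exactly. Their poses are not given: they have to be found in the camera images.
- bucket: Round metal bucket, grey cap, 60 mm diameter, 60 mm high (96 with handle), 0.28 to 0.46 kg. Origin: centre of underside, z up. Steel pins (10 mm diameter, 16 mm end collars, 98 mm over both) stick out along +y and -y, 52 mm above origin; it hangs and swings on them. Handle: flat-sided bar 14 (x) x 56 (y) x 16 mm, centre 88 mm above origin, on posts at y = +-20 mm; 20 mm gap between cap and bar.
- stand: Fixed low stand, dark base 100 x 130 x 8 mm, two aluminium forked uprights at y = +-38 mm (8 mm thick). Origin: centre of underside on the bench. Slots open upward, 14 mm wide, floor 69 mm and prong tops 89 mm above origin. The bucket's pins rest in them, bucket's y along the stand's y, its underside about 22 mm above the origin; lifting straight up by over 20 mm frees the pins.
- carrier: Fixed white tray 130 (x) x 140 (y) mm, walls 45 mm high and 4 mm thick. Origin: centre of its underside on the bench; its front (-x) has the black sprung catch, its hinge is along the rear (+x) edge. A microscope stands close on the right of the work (y below -0.1 from x = 0.6 on; its eyepieces overhang toward the robot): swing in over the bench near the robot first.
- carrier_seat (a point): Centre of the tray floor, on its surface (4 mm above the bench), in the middle of a low round ring (inner diameter 72 mm, rising 6 mm above the floor) within which the bucket is to stand with its underside on the floor; it fits at any yaw. Axes as the carrier's.
- cover_hinge (a point): On the hinge axis of the cover, in the middle of the carrier's rear edge, 65 mm behind its centre and 48 mm above its underside; axes as the carrier's, y along the hinge. An instrument stands about 0.1 m behind the open cover when the carrier is on the left: keep the gripper close to the cover and above 0.15 m there.
- cover (a joint): Grey hood's angle: 0 shut (hard stop), growing as it opens up and back; 1.57 upright, stop 1.75. Shut, its flat top is 67 mm above the hinge axis, reaches 131 mm forward, 142 mm wide. Weak spring (0.7 N at front edge) lifts it to about 0.8 rad if let go lower; above, friction holds it. From about 0.09 rad a bead meets the catch: about 9 N down on its ribs takes it past, then it is held at 0.
- cover_press (a point): Point on the outer top face of the cover where it is pressed, on ribs near the front edge: 107 mm from the hinge axis along the cover, 67 mm out from it; moves with the cover. Shut, it lies 115 mm above the bench. Axes are the cover's: x to its rear, z out of its top face.
- blue_bottle: Bystander: small dark blue bottle, 54 mm diameter, 95 mm high; origin centre of underside.
- beaker: Bystander: clear beaker, 70 mm diameter, 92 mm high; origin centre of underside.
Not all that is in view belongs to the job. Leave any pink or purple look-alike of the bucket alone.

How it is judged:
By the outcome, as a careful person would: the job done as asked, in the order asked, and still so for the second after the job is handed in, with the robot touching nothing.
It also fails if it takes over 67 s, if anything falls off the work surface, if the arm or the gripper's body presses on something with over 40 N, if the wrist force passes 120 N, or if a joint passes its speed limit or range.

## Working session

There is one attempt and no reset: what is moved stays moved. The work goes in short steps, each a Python script; the robot and the scene stay as the last script left them, time stands still between calls to the robot, and variables do not carry over. Pictures are saved under pics/ and viewed, at most 11 in all, crops included, and the job is handed in when it is done.

```bash
ls; mkdir -p pics; cat > h.py <<'E'
import numpy as np, cv2
from plant import robot
def cal(n):
    c=robot.get_calibration(n); f=192/np.tan(np.radians(c["vertical_fov"])/2)
    K=np.array([[f,0,c["cx"]],[0,f,c["cy"]],[0,0,1]]); R=cv2.Rodrigues(np.array(c["rvec"],float))[0]
    return K,R,np.array(c["tvec"],float).ravel()
def ray(C,uv):
    K,R,t=C; d=R.T@np.linalg.solve(K,[uv[0],uv[1],1.]); return -R.T@t,d/np.linalg.norm(d)
def plane(C,uv,z):
    o,d=ray(C,uv); return o+d*(z-o[2])/d[2]
def tri(*obs):  # (C,uv) pairs -> point, rms residual
    A=np.zeros((3,3));b=np.zeros(3);L=[ray(*o) for o in obs]
    for o,d in L: P=np.eye(3)-np.outer(d,d);A+=P;b+=P@o
    p=np.linalg.solve(A,b); return p,[np.linalg.norm(np.cross(p-o,d)) for o,d in L]
def proj(C,p):
    K,R,t=C; q=K@(R@np.asarray(p)+t); return q[:2]/q[2]
E
python3 - <<'E'
from h import *
print(robot.get_calibration("scene"),robot.get_calibration("side"),robot.get_calibration("wrist"))
a=robot.grab_frame("scene");b=robot.grab_frame("side")
cv2.imwrite("pics/scene0.png",a);cv2.imwrite("pics/side0.png",b)
for n in("scene","side"):
    C=cal(n);print(n,ray(C,(256,192)))
E
```

```text
pics
{'vertical_fov': 46.57035449699242, 'cx': 257.3242922087688, 'cy': 196.2388056592554, 'rvec': array([ 1.2030971 , -1.96277032,  1.20433138]), 'tvec': array([0.47319271, 0.2190927 , 0.88504438])} {'vertical_fov': 46.64297417131279, 'cx': 257.2014050635375, 'cy': 194.37778970363422, 'rvec': array([-2.00791553e-03, -2.74690227e+00,  1.49624808e+00]), 'tvec': array([ 0.4216409 , -0.10028658,  1.46329867])} {'vertical_fov': 68.92612641920503, 'cx': 253.795074058987, 'cy': 189.82884019398907, 'rvec': array([-2.41100286,  1.625225  ,  0.22301668]), 'tvec': array([-0.60097589, -0.03488315,  0.37667515])}
scene (array([-0.39187001,  0.73937959,  0.59579545]), array([ 0.79421914, -0.40973348, -0.44870305]))
side (array([0.40576919, 1.28599252, 0.71460202]), array([ 0.01399954, -0.84297276, -0.53777406]))
```

View pics/scene0.png

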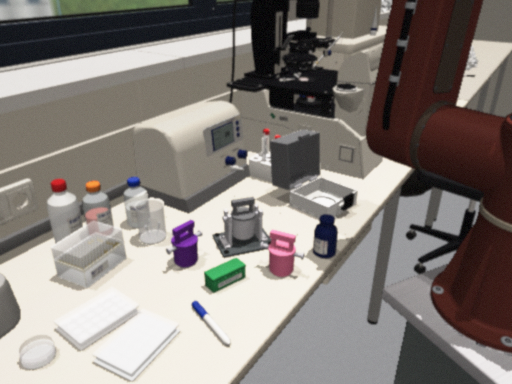

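View pics/side0.png

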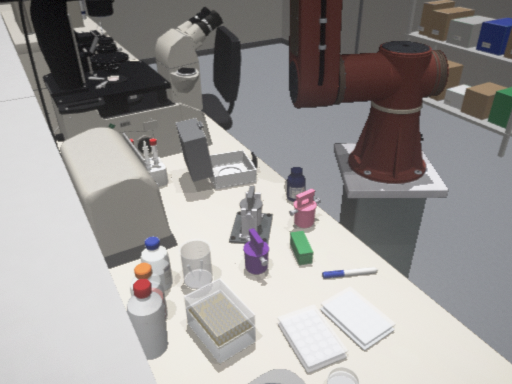

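The grey bucket hangs in the dark-based stand at scene (243,222) / side (251,212). The pink one at scene (282,255) and the purple one at (185,245) are the look-alikes. The carrier is at scene (322,190) / side (230,168). Next I'll confirm the bucket and take pixels from an enlarged crop.

```bash
python3 - <<'E'
import cv2,numpy as np
a=cv2.imread("pics/scene0.png");b=cv2.imread("pics/side0.png")
# scene crop x 205..365,y120..260 ; side x 170..330? 
A=cv2.resize(a[120:265,205:365],None,fx=4,fy=4,interpolation=cv2.INTER_CUBIC)
B=cv2.resize(b[110:250,170:320],None,fx=4,fy=4,interpolation=cv2.INTER_CUBIC)
def grid(I,x0,y0):
    for x in range(0,I.shape[1],80): cv2.line(I,(x,0),(x,6),(0,0,255),1);cv2.putText(I,str(x0+x//4),(x,16),0,.4,(0,0,255))
    for y in range(0,I.shape[0],80): cv2.line(I,(0,y),(6,y),(0,0,255),1);cv2.putText(I,str(y0+y//4),(8,y+4),0,.4,(0,0,255))
grid(A,205,120);grid(B,170,110)
cv2.imwrite("pics/cropA.png",A);cv2.imwrite("pics/cropB.png",B)
E
```

```text
(no output)
```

View pics/cropA.png

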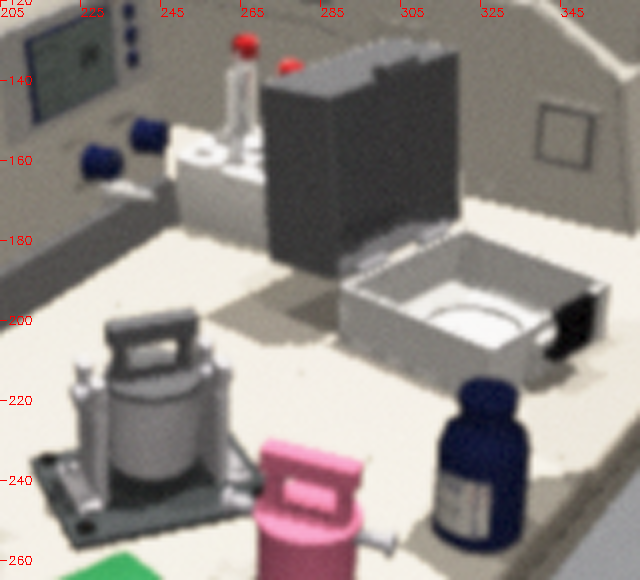

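View pics/cropB.png

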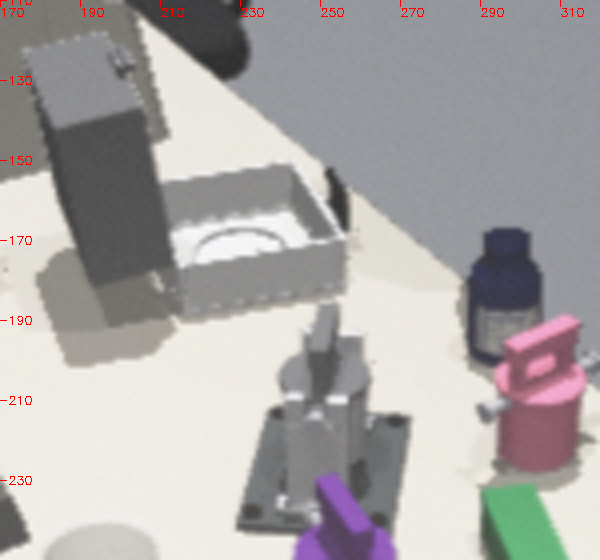

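Confirmed: the grey-capped metal bucket hangs in the forks, with handle-bar centre at scene (243,202) / side (251,194). The carrier has an upright cover. Its rim corners are at scene (291,191), (329,207), (357,192) and (321,179), and its black catch is at scene (348,201).

```bash
python3 - <<'E'
from h import *
S,D=cal("scene"),cal("side")
s=lambda x,y:(205+x/4,120+y/4); d=lambda x,y:(170+x/4,110+y/4)
print("handle",tri((S,s(152,330)),(D,d(323,335))))
for n,p in dict(rearL=s(343,285),frontL=s(495,350),frontR=s(608,287),rearR=s(465,235)).items(): print(n,plane(S,p,.045).round(4))
for n,p in dict(rearL=d(183,293),frontL=d(345,240),frontR=d(292,166)).items(): print(n,"side",plane(D,p,.045).round(4))
print("bar ends scene",plane(S,s(108,335),.118),plane(S,s(197,325),.118))
print("ring",tri((S,s(475,323)),(D,d(240,246))))
print("stand corners",[plane(S,s(*p),.008).round(3) for p in((35,460),(78,545),(265,490))],[plane(D,d(*p),.008).round(3) for p in((238,525),(395,528),(410,418),(268,412))])
o=robot.observe();print(o["q"],o["tcp_rot"])
# wrist cam offset in tool frame
K,R,t=cal("wrist");from scipy.spatial.transform import Rotation as Ro
T=Ro.from_euler("xyz",o["tcp_rot"],degrees=True).as_matrix() if np.size(o["tcp_rot"])==3 else np.array(o["tcp_rot"])
print(T.T@(-R.T@t-o["tool_pos"]),T.T@R.T)
E
```

```text
handle (array([0.43450374, 0.34661321, 0.10966286]), [np.float64(0.000498222488087504), np.float64(0.0004982224880874104)])
rearL [0.5445 0.1482 0.045 ]
frontL [0.4203 0.1088 0.045 ]
frontR [ 0.4603 -0.0145  0.045 ]
rearR [0.5751 0.0256 0.045 ]
rearL side [0.5399 0.1877 0.045 ]
frontL side [0.4234 0.1125 0.045 ]
frontR side [ 0.4675 -0.0098  0.045 ]
bar ends scene [0.42518462 0.37885221 0.118     ] [0.41356281 0.32820482 0.118     ]
ring (array([0.5075588 , 0.06093158, 0.01161781]), [np.float64(0.0006208249854023349), np.float64(0.0006208249854024357)])
stand corners [array([0.485, 0.403, 0.008]), array([0.39 , 0.416, 0.008]), array([0.392, 0.293, 0.008])] [array([0.489, 0.408, 0.008]), array([0.39 , 0.412, 0.008]), array([0.378, 0.293, 0.008]), array([0.476, 0.285, 0.008])]
[-8.04819151e+01  5.99506770e+00  5.53185092e+00  8.96065144e+01
 -1.67074574e-03  7.75273515e+01] [-1.79931554e+02 -1.34287770e-02  2.19907264e+01]
[ 0.06808972  0.00119489 -0.06886948] [[ 7.02133006e-04 -9.63077858e-01 -2.69222114e-01]
 [ 9.99999197e-01  3.92279470e-04  1.20471816e-03]
 [-1.05462708e-03 -2.69222744e-01  9.63077360e-01]]
```

```bash
python3 - <<'E'
from h import *
import json
def shot(n):
    K,R,t=cal("wrist"); I=robot.grab_frame("wrist"); cv2.imwrite(f"pics/{n}.png",I); np.savez(f"{n}.npz",K=K,R=R,t=t)
robot.move_pose([0.20,-0.37,0.34],[180,0,60])
robot.move_pose([0.42,0.05,0.34],[180,0,197]); shot("w1")
robot.line_to([0.49,0.08,0.34]); shot("w2")
robot.move_pose([0.434,0.347,0.34],[180,0,-96]); shot("w3")
robot.line_to([0.434,0.41,0.34]); shot("w4")
print(robot.observe()["time"],robot.observe()["q"])
a=[cv2.imread(f"pics/w{i}.png") for i in(1,2,3,4)]
G=np.vstack([np.hstack(a[:2]),np.hstack(a[2:])]);cv2.imwrite("pics/w.png",cv2.resize(G,(800,600),interpolation=cv2.INTER_AREA))
E
```

```text
5.1083 [ 3.07501270e+01  6.07142036e+00  9.45546379e+00  9.33992277e+01
 -1.79134256e-02 -5.31944037e+01]
```

View pics/w.png

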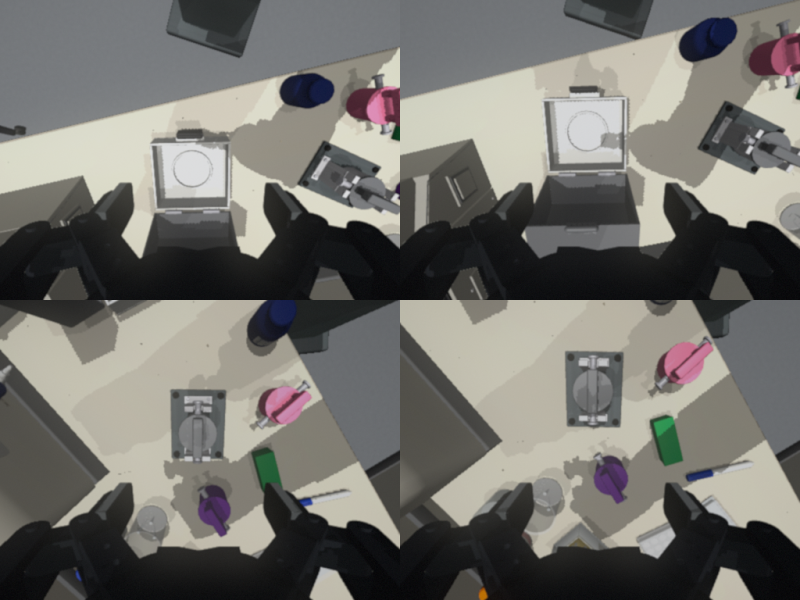

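The wrist views (composite px) show the tray and ring at (192,168) in w1 and (585,131) in w2. The grey bucket in the stand is at (198,430) in w3 and (593,390) in w4. The cover is upright. I'll enlarge these for exact pixels.

```bash
python3 - <<'E'
import cv2,numpy as np
org=[(165,155),(165,105),(175,100),(165,55)];T=[]
for i,(x0,y0) in enumerate(org):
    I=cv2.imread(f"pics/w{i+1}.png")[y0:y0+120,x0:x0+160]
    I=cv2.resize(I,(400,300),interpolation=cv2.INTER_CUBIC)
    for k in range(0,160,20): cv2.line(I,(int(k*2.5),0),(int(k*2.5),5),(0,0,255));cv2.putText(I,str(x0+k),(int(k*2.5),14),0,.33,(0,0,255))
    for k in range(20,120,20): cv2.line(I,(0,int(k*2.5)),(5,int(k*2.5)),(0,0,255));cv2.putText(I,str(y0+k),(6,int(k*2.5)+4),0,.33,(0,0,255))
    T.append(I)
cv2.imwrite("pics/wc.png",np.vstack([np.hstack(T[:2]),np.hstack(T[2:])]))
E
```

```text
(no output)
```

View pics/wc.png

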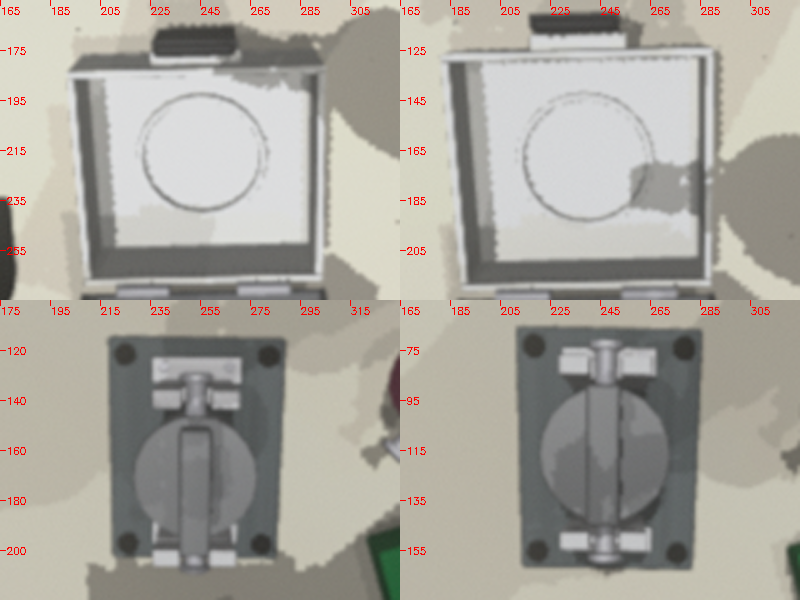

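```bash
cat > m.py <<'E'
from h import *
org=[(165,155),(165,105),(175,100),(165,55)]
def L(i): z=np.load(f"w{i}.npz"); return z["K"],z["R"],z["t"]
W={i:L(i) for i in(1,2,3,4)}
def px(i,x,y):
    x-=400*((i-1)%2);y-=300*((i-1)//2);return (x/2.5+org[i-1][0]-.3,y/2.5+org[i-1][1]-.3)
def T(*o): p,r=tri(*[(W[i],px(i,x,y)) for i,x,y in o]);return p.round(4),np.round(r,4)
def P(i,x,y,z): return plane(W[i],px(i,x,y),z)
E
python3 - <<'E'
from m import *
print("bar top",T((3,195.5,491),(4,602.5,456)), P(3,195.5,491,.118),P(4,602.5,456,.118))
a,b=P(4,602,388,.118),P(4,603,525,.118);print("bar len",np.linalg.norm(a-b),"yaw",np.degrees(np.arctan2(*(b-a)[[1,0]])))
a,b=P(3,195.5,430,.118),P(3,194,555,.118);print("bar len",np.linalg.norm(a-b),"yaw",np.degrees(np.arctan2(*(b-a)[[1,0]])))
c=[P(4,*p,.008) for p in((516,327),(702,331),(692,570),(523,566))];print("stand",np.mean(c,0),[np.linalg.norm(c[i]-c[i-1]) for i in range(4)],[np.degrees(np.arctan2(*(c[i]-c[i-1])[[1,0]])) for i in range(4)])
c=[P(3,*p,.008) for p in((108,337),(286,339),(277,559),(113,555))];print("stand",np.mean(c,0),[np.linalg.norm(c[i]-c[i-1]) for i in range(4)],[np.degrees(np.arctan2(*(c[i]-c[i-1])[[1,0]])) for i in range(4)])
print("pin",T((3,196,397),(4,604,362)))
print("ring",T((1,203,152),(2,588,156)),P(1,203,152,.01),P(2,588,156,.01))
for i,pts in((1,((68,72),(326,70),(320,283),(84,283))),(2,((443,52),(718,50),(710,290),(467,290)))):
    c=[P(i,*p,.045) for p in pts];print("tray",np.round(c,4).tolist(),[round(np.linalg.norm(c[i]-c[i-1]),4) for i in range(4)],np.mean(c,0),[np.degrees(np.arctan2(*(c[i]-c[i-1])[[1,0]])).round(2) for i in range(4)])
E
```

```text
bar top (array([0.4361, 0.3445, 0.1091]), array([0.0003, 0.0003])) [0.4355851  0.34250895 0.118     ] [0.4361606  0.34439459 0.118     ]
bar len 0.05342027491538494 yaw 83.99571621985822
bar len 0.05462769640403184 yaw 83.15883670897239
stand [0.43605523 0.34495669 0.008     ] [np.float64(0.12767104399952894), np.float64(0.0985544685511347), np.float64(0.12806603851007672), np.float64(0.0978009024448755)] [np.float64(-96.51173935985904), np.float64(172.86936557109055), np.float64(83.14883345172213), np.float64(-7.365510001128308)]
stand [0.43586088 0.34424692 0.008     ] [np.float64(0.1267749653528365), np.float64(0.09860404131855521), np.float64(0.12822448721980625), np.float64(0.09886541569241442)] [np.float64(-96.70901208007935), np.float64(173.27371293473837), np.float64(83.40283882969123), np.float64(-7.5661776531715565)]
pin (array([0.4318, 0.306 , 0.0871]), array([0.0003, 0.0003]))
ring (array([0.5052, 0.0612, 0.0066]), array([0.0004, 0.0004])) [0.50403162 0.06060911 0.01      ] [0.50433378 0.06151812 0.01      ]
tray [[0.4683, -0.0245, 0.045], [0.4269, 0.1076, 0.045], [0.5494, 0.1464, 0.045], [0.5896, 0.0143, 0.045]] [np.float64(0.1274), np.float64(0.1384), np.float64(0.1285), np.float64(0.1381)] [0.50853983 0.06096353 0.045     ] [np.float64(-162.27), np.float64(107.39), np.float64(17.61), np.float64(-73.05)]
tray [[0.4675, -0.0241, 0.045], [0.4257, 0.109, 0.045], [0.5502, 0.1474, 0.045], [0.5899, 0.018, 0.045]] [np.float64(0.1294), np.float64(0.1395), np.float64(0.1303), np.float64(0.1353)] [0.50831523 0.06259424 0.045     ] [np.float64(-161.0), np.float64(107.42), np.float64(17.14), np.float64(-72.97)]
```

The bar, stand and pins agree with each other: bucket at (0.436, 0.3446), yaw -6.8°, bar top about 0.115. The seat is at about (0.506, 0.0615), carrier yaw 17.3°. Next: grasp and lift.

```bash
python3 - <<'E'
from h import *
p=np.array([0.436,0.3446,0]);O=[180,0,-96.8]
robot.move_pose(p+[0,0,.26],O)
robot.line_to(p+[0,0,.164],vel=.1)
robot.set_gripper(0.0); o=robot.observe(); print(o["gripper_width"],o["gripper_force"],o["ft_force"],o["time"])
robot.line_to(p+[0,0,.21],vel=.05); o=robot.observe(); print(o["gripper_width"],o["ft_force"],o["torque"])
cv2.imwrite("pics/s1.png",robot.grab_frame("side")[120:280,170:330]);
robot.line_to(p+[0,0,.314],vel=.12);o=robot.observe(); print(o["ft_force"],o["torque"],o["time"])
A=cv2.imread("pics/s1.png");cv2.imwrite("pics/s1b.png",np.hstack([cv2.resize(A,(400,400)),cv2.resize(robot.grab_frame("scene")[100:260,170:330],(400,400))]))
E
```

```text
0.012819158021879466 59.23325300216675 [-1.73674431 -0.67231629  2.32396136] 7.3583
0.012345785967239703 [ 0.09352631 -0.26623795 -4.36708813] [-0.01901027 -0.03627848 -0.03913184]
[ 0.67556269 -1.02200803 -3.65068119] [0.01731799 0.0552694  0.00452032] 9.4917
```

View pics/s1b.png

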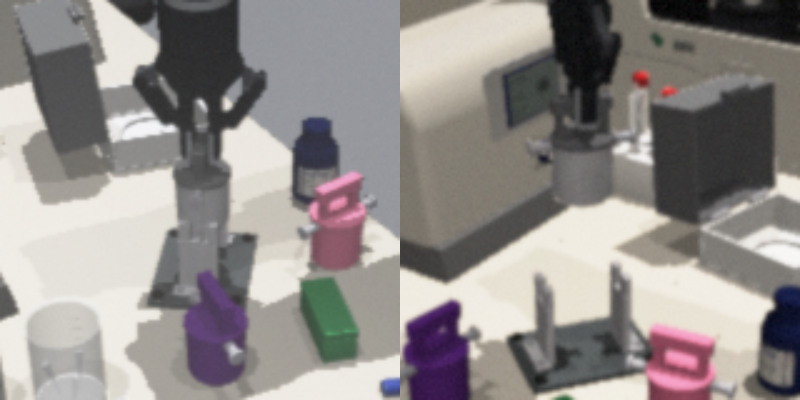

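The bucket is lifted clear of the forks and hangs upright, and the stand is empty. Next I'll place it.

```bash
python3 - <<'E'
from h import *
s=np.array([0.506,0.0615,0]);psi=17.3-90;O=[180,0,psi]
robot.move_pose([0.44,0.15,.314],O)
robot.line_to(s+[0,0,.314],vel=.12)
robot.line_to(s+[0,0,.165],vel=.1)
print(robot.observe()["ft_force"])
g=robot.line_to(s+[0,0,.140],vel=.03,guard=4); o=robot.observe();print(g,o["tool_pos"],o["ft_force"],o["time"])
I=robot.grab_frame("side")[100:220,150:310];J=robot.grab_frame("scene")[120:240,250:410]
cv2.imwrite("pics/pl.png",np.hstack([cv2.resize(I,(400,300)),cv2.resize(J,(400,300))]))
E
```

```text
[ 0.52652366  0.77010433 -3.60520584]
True [0.50599571 0.06134167 0.14635599] [ 0.28736724 -1.0890854   4.35975391] 13.675
```

View pics/pl.png

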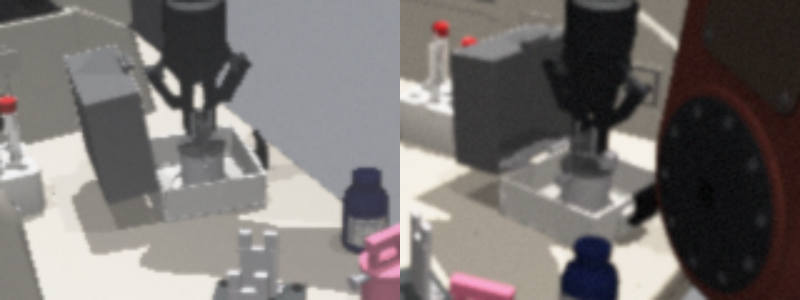

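Contact came at z = 0.1464, where 0.146 was predicted for the floor and about 0.152 for the ring top. The bucket is in the ring and upright. Release, retreat and check.

```bash
python3 - <<'E'
from h import *
s=np.array([0.506,0.0615,0])
robot.set_gripper(0.04); robot.line_to(s+[0,0,.23],vel=.12); robot.line_to(s+[0,0,.34],vel=.25)
robot.set_gripper(0.0)
robot.move_pose([0.46,0.06,0.34],[180,0,197.3])
C=cal("wrist");I=robot.grab_frame("wrist");cv2.imwrite("pics/w5.png",I);np.savez("w5.npz",K=C[0],R=C[1],t=C[2])
print(robot.observe()["time"],robot.observe()["q"])
cv2.imwrite("pics/w5c.png",cv2.resize(I[90:330,120:440],(800,600),interpolation=cv2.INTER_CUBIC))
S=proj(C,[.5065,.0617,.1]);print("expected handle top px",S,"crop",(S-[120,90])*2.5)
E
```

```text
17.5 [-8.79253433e+00 -1.71410381e+01 -1.23865794e+01  9.47502300e+01
 -2.36499430e-03 -2.61495983e+01]
expected handle top px [244.57835006 211.75419411] crop [311.44587516 304.38548528]
```

View pics/w5c.png

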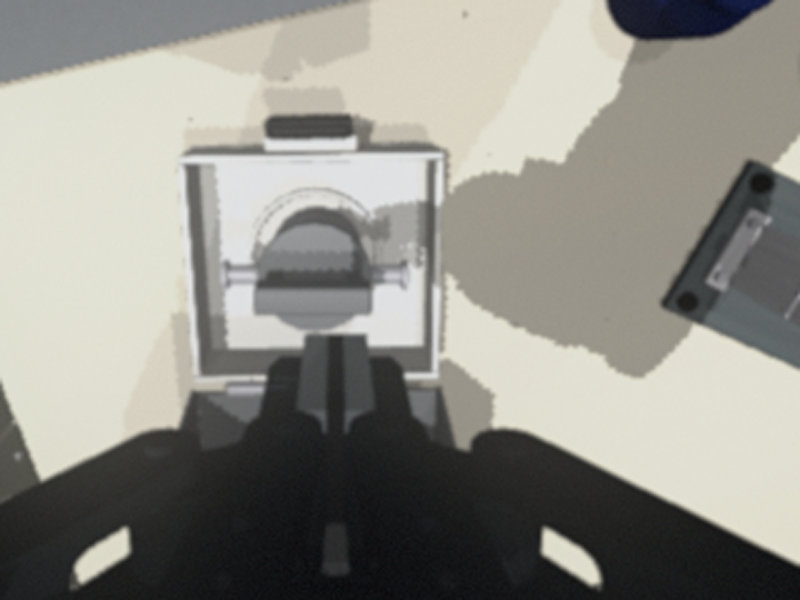

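The bucket stands inside the ring, upright and released: its handle bar is at crop (314,302), against an expected (311,304). The cover is still upright behind it. I'll measure the cover's tilt next, and check that the arm can reach along the closing arc.

```bash
cat > cov.py <<'E'
from h import *
yaw=np.radians(17.3);ex=np.array([np.cos(yaw),np.sin(yaw),0]);ez=np.array([0,0,1.])
H=np.array([.5065,.0617,.048])+.065*ex
O=[180,0,197.3];w=.011;TR=robot.tip_reach
def face(th,s,n=.067): return H+ex*(-s*np.cos(th)+n*np.sin(th))+ez*(s*np.sin(th)+n*np.cos(th))
def tcp(th,s=.117): return face(th,s)+w*ex+TR*ez
E
python3 - <<'E'
from cov import *
S,D=cal("scene"),cal("side")
s=lambda x,y:(205+x/4,120+y/4); d=lambda x,y:(170+x/4,110+y/4)
ey=np.cross(ez,ex)
for n,a,b in(("outer",(265,85),(62,128)),("rim",(328,97),(145,105))):
    p,r=tri((S,s(*a)),(D,d(*b))); v=p-H; print(n,p,r,"along x,y,z from hinge",v@ex,v@ey,v[2])
for th in(1.75,1.57,1.2,.8,.4,0): print(th,tcp(th).round(3),robot.ik(tcp(th),O) is not None)
st=tcp(1.6)+.02*ex; print(robot.ik(st,O),robot.ik(st+[0,0,.1],O))
E
```

```text
outer [0.61706254 0.17307133 0.17086426] [np.float64(0.00032074622826684234), np.float64(0.0003207462282668286)] along x,y,z from hinge 0.07367981063611825 0.07345445836215998 0.12286425911066871
rim [0.56050218 0.15659958 0.17918473] [np.float64(0.000369070306006358), np.float64(0.00036907030600651796)] along x,y,z from hinge 0.014779916394567232 0.07454750419907548 0.13118472571400125
1.75 [0.662 0.11  0.224] True
1.57 [0.643 0.104 0.238] True
1.2 [0.598 0.09  0.254] True
0.8 [0.547 0.074 0.251] True
0.4 [0.501 0.06  0.228] True
0 [0.467 0.05  0.188] True
[ -1.59012025  18.9989838   13.23232682  84.23334302   0.
 -18.89012025] [ -1.59012025  20.39416331  25.33287301  94.9387097    0.
 -18.89012025]
```

```bash
python3 - <<'E'
from cov import *
st=tcp(1.66)+.017*ex
robot.line_to(np.r_[st[:2],.34],vel=.2,rotation=O)
g=robot.line_to(st,vel=.1,guard=8); o=robot.observe(); print("down",g,o["tool_pos"],o["ft_force"],o["time"])
if not g:
  for th in np.r_[1.65:.25:-.1,.25]:
    g=robot.line_to(tcp(th),vel=.06,guard=20); o=robot.observe(); f=o["ft_force"]
    print(round(th,2),g,f.round(1),round(o["time"],1))
    if g: break
I=robot.grab_frame("side")[80:230,120:320];J=robot.grab_frame("scene")[90:240,230:430]
cv2.imwrite("pics/cv.png",np.hstack([cv2.resize(I,(400,300)),cv2.resize(J,(400,300))]))
E
```

```text
down False [0.66934678 0.1122938  0.23212814] [-0.48744941  0.26200717  0.65354685] 19.9667
1.65 False [-0.7  0.6  0.4] 20.4
1.55 False [0.1 0.3 0.5] 20.8
1.45 False [-1.  -0.8 -0.2] 21.2
1.35 False [0.7 0.1 1. ] 21.5
1.25 False [-0.2  0.6 -0.4] 21.9
1.15 False [ 0.8  0.  -0. ] 22.3
1.05 False [-0.5  0.3  1.1] 22.7
0.95 False [-1.  -0.3  0.4] 23.0
0.85 False [ 0.3  0.1 -0.1] 23.4
0.75 False [-0.1  0.1 -0.2] 23.8
0.65 False [-0.3  0.4  0.1] 24.2
0.55 False [ 0.3  0.3 -0.6] 24.5
0.45 False [ 0.  -0.4  0.2] 24.9
0.35 False [-0.2  1.1 -0.8] 25.3
0.25 False [-1.   0.7  0.8] 25.7
```

View pics/cv.png

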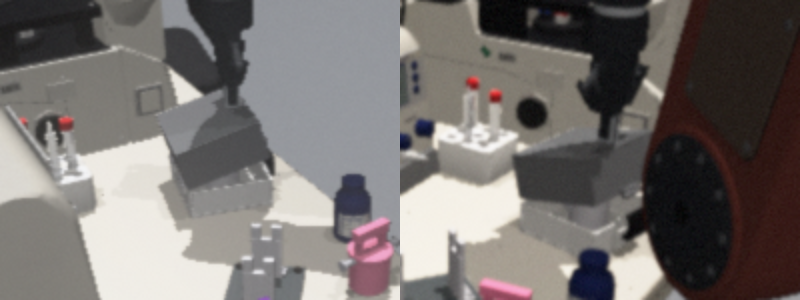

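The finger carries the cover, now about 0.25 rad open, and nothing snags. Now I'll press it shut.

```bash
python3 - <<'E'
from cov import *
for th in(.17,.1): print(robot.line_to(tcp(th),vel=.05,guard=25),robot.observe()["ft_force"].round(1))
p0=tcp(0)
for dz in(.004,.002,0,-.002,-.004,-.006):
    g=robot.line_to(p0+[0,0,dz],vel=.02,guard=22); o=robot.observe(); print(dz,g,o["tool_pos"][2]-TR,o["ft_force"].round(1))
    if g or o["ft_force"][2]>22: break
robot.pause(.3);print(robot.observe()["ft_force"].round(1))
robot.line_to(p0+[0,0,.05],vel=.06); robot.line_to(np.r_[p0[:2]-.04*ex[:2],.33],vel=.2); robot.pause(.5); print(robot.observe()["time"])
I=robot.grab_frame("side")[80:230,120:320];J=robot.grab_frame("scene")[90:240,230:430]
cv2.imwrite("pics/cl.png",np.hstack([cv2.resize(I,(400,300)),cv2.resize(J,(400,300))]))
E
```

```text
False [-0.4  0.5 -0. ]
False [ 1.  -0.3  0. ]
0.004 False 0.11862862691765391 [0.4 0.2 0.3]
0.002 False 0.11676091030546332 [-0.3 -1.3 -0.1]
0 False 0.11498794742325219 [ 0.1 -0.5  0.8]
-0.002 False 0.11478043069893351 [-8.1 -0.  15.8]
-0.004 False 0.1144768660209218 [-14.4   0.4  32.1]
[-14.3   0.7  32.3]
30.6417
```

View pics/cl.png

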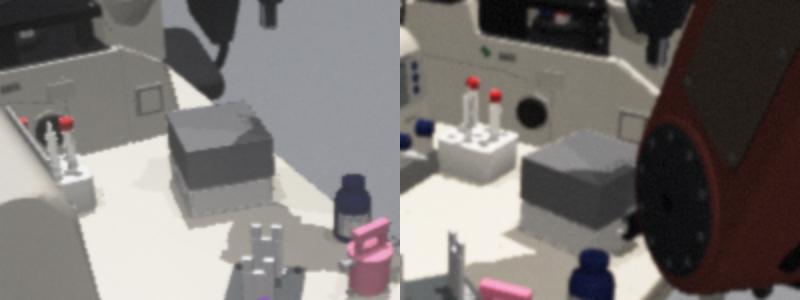

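The side and scene views show the hood flush on the tray. It stayed shut after release, where an unlatched cover would spring open to about 0.8 rad. The finger met the hard stop at 0.115 m with 32 N. The bottle has not moved and the robot is clear.

```bash
python3 -c "
from plant import robot
print(robot.job_done())"
```

```text
the job is handed in; nothing more can be done
None
```

The job is handed in: the bucket stands upright in the carrier's ring, the cover stayed shut after I let go, nothing touched the bottle or beaker, and it took about 31 s of robot time.

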